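Sort the checked chargers and hold the box open

ROBOT

A 6-joint arm with a two-finger parallel gripper is mounted at the origin on a cart in front of the work surface, level with it; the furniture and walls round the work are solid. World frame = base frame: x ahead of the robot, y to its left, z up, the work surface at z = 0. Lengths are in m, angles in rad, forces in N, time in s.
With the tool pointing down it reaches from about 0.225 to 0.875 m from the base axis. Payload 3.4 kg.
Tool frame: the origin (TCP) lies midway between the tips of the shut fingers; the grasp point (between the pads) lies 19 mm behind it (pinch_z is the distance from the TCP to the grasp point, in m); z points along the fingers, y is the line along which they close (so a half turn about z gives the same grasp; the last joint's range is limited). The gripper opens to 85 mm and grips with 20 to 120 N. Pads are 22 mm wide; open, the fingers measure 114 mm over their backs; the gripper's body (76 mm by 85 mm) begins 54 mm behind the grasp point. The pads swing forward as they close: fully open they stand 13 mm farther back than shut.
Start: joints at [-1.342, 0.276, 1.505, -0, 1.361, -0.121], TCP at [0.197, -0.54, 0.231] pointing down, gripper open.
Joint ranges: [-2.89, 2.89], [-0.75, 2.08], [0.22, 2.7], [-1.18, 4.32], [0.11, 2.71], [-2.7, 2.7]. Speed limits (rad/s): [2.57, 2.57, 3.14, 3.14, 3.14, 3.14].

INTERFACE

Orientations are given as a unit quaternion [w, x, y, z].
In Python, from rig import get_state, get_image, sign_off, pinch_z gives the robot as it stands.
- The arm moves only by the tool send_rows, never from a script. Its argument "steps" is one flat list of numbers, 5 for each row, row after row: the gripper's target within -1 to 1 (fully open at 1, half-way at 0, shut at -1), then the shift along the tool's x, y, z in cm, then the turn about the tool's z in degrees. In form: [gripper, x, y, z, roll, gripper, x, y, z, roll, ...]. A call has 1 to 12 rows; each row shifts and turns the commanded pose from where the row before left it, along the tool's axes as they then stand; what a row does not reach is not made up. A row lasts 1/10 s, in which the tool goes at most 50 mm and 8.59 degrees, less where a joint would pass 70% of its speed; a pose out of reach is approached as far as the arm can. A call is refused whole if a number of a shift passes 5 or a number of a turn 8.59, either way. A call with a gripper value outside its range is refused whole. The fingers move at their own pace and stop on an object; "newtons" is the grip in N (left out, the last holds). Time passes only in rows, so rows that do not move let the fingers close. It gives the time, the measured TCP pose, the force, the opening and the grip force at its end, in the units of the state.
- get_state(): the state, without advancing time (a new reading comes with each control period).
- get_image(name): name is "side" or "top" or "wrist"; returns a dict with "color" (420x560x3 uint8, red, green, blue), "mtx" (3x3 intrinsics, pixels), "k1" (the pictures are not rectified: a ray, as slopes to the right and down, at radius r is drawn at 1 + k1 r^2 times it, then the intrinsics apply), "T" (4x4, takes a point from camera to world coordinates); the wrist camera has in their place "mount" (4x4, takes a point from camera to tool coordinates, whose origin is the TCP and whose axes are the flange's). Camera axes: x right, y down, z forward; pixel columns grow to the right and rows downward; lengths in m; the calibration is good to about 2 mm. A picture is of the moment at which its call begins: read the wrist's pose just before it. There is no depth.
- sign_off(): hands the job in; it is judged then, once.
The state is a dict: "clock": time; "qpos": joint angles; "qd": joint speeds; "effort": joint torques, N m; "position": TCP position; "ee_rot": TCP orientation; "contact_force": force on the tool from outside, world axes, zero at the start; "moment": the same for the moment, N m; "width": finger opening in m; "gripper_force": force on a finger pad.
Only numpy, scipy, OpenCV 4.12 (cv2) and the standard library are available. Lean on these libraries where they do the work, as an engineer would, in place of code of your own. Each camera call takes 0.05 s, during which the arm holds its last target. There are 200 camera calls.

TASK

Two desk chargers are back from the safety check: set the charger with the round tag fully down in the tray with the round mark, and the one with the bar tag fully down in the tray with the bar mark, without dropping them. Then lift the lid of the wooden box, which falls shut by itself, and hold it open at 40 degrees so that a colleague can put the round-tagged charger, which passed, away. Finish while still holding the lid at that angle, and leave the other things on the desk where they are.

Things in the scene. Friction and masses are not known exactly. Their poses are not given: they have to be found in the camera images.
- charger_round: Black charger brick, 56 x 40 x 34 mm (own x, y, z), 0.09 kg, lying on the desk, with a flat white ROUND tag (22 mm across) in the middle of its top. Origin: centre of its underside; z up, x along its 56 mm length, y across the 40 mm width (grasp across y, from above).
- charger_bar: Black charger brick, same size, mass and axes as the other, with a flat white BAR tag (34 x 8 mm, lying across the brick) on its top. Origin: centre of its underside.
- nest_round (a point): Centre of the pocket floor of the fixed dark wooden tray with the white ROUND mark. Pocket 66 mm (point x) by 50 mm (y) inside, open above; floor 4 mm, walls 14 mm above the desk, 4 mm thick. A lip 14 mm high with the mark on it reaches to 66 mm from the centre on the +x side, which faces away from the robot. z up. A charger lies with its length along x, either way round.
- nest_bar (a point): The same point of the other tray, identical but for its white BAR-shaped mark.
- box_lid (a joint): Hinge angle of the wooden box's lid, rad: 0 shut, grows as the lid opens upward, stop at 0.94; 40 degrees is 0.698. The lid falls shut by its own weight from any angle (1 to 2 N at the knob lift and hold it).
- box: Wooden box, fixed, 131 mm deep (x) x 184 mm wide (y) x 73 mm high with the lid shut. Origin: centre of its underside; x towards the hinge side (away from the robot), z up. The hinge axis runs along y through x = 63, z = 63 mm. The lid is a 10 mm board, shut from z = 63 to 73 mm, x = -63 to 61 mm.
- knob_grip (a point): Grip point on the axis of the lid's brass knob, a round post of 18 mm diameter, 40 mm tall, standing square on the lid 15 mm in from its front edge. The point is 29 mm above the lid's face; with the lid shut, at x = -48, z = 102 mm of the box. It turns with the lid. Thick part: 18 to 40 mm above the face. Pinched along the hinge direction it pivots between the fingers.
- sticky_notes: Bystander: pad of sticky notes, to be left alone. Origin: centre of its underside.
- binder_clip_1: Bystander: binder clip, to be left alone. Origin: centre of its underside.
- washi: Bystander: roll of tape, to be left alone. Origin: centre of its underside.
- calculator: Bystander: calculator, to be left alone. Origin: centre of its underside.
Things that resemble listed ones, but are neither listed nor needed, are in the scene too. Leave any green look-alike of the part that bears nest_bar alone.

How it is judged:
On the way, in this order (a step that is already met when the one before it is completed fails the run):
1. both chargers lie fully down in their own trays, let go, with the lid still shut (horizontal distance between charger_round and nest_round below 0.01 m and z of charger_round in the frame of nest_round below 0.004 m and angle between each of charger_round, charger_bar's own z axis and vertical below 0.1 rad and contact force between the fingers and charger_round below 0.05 N and linear speed of each of charger_round, charger_bar below 0.03 m/s and horizontal distance between charger_bar and nest_bar below 0.01 m and z of charger_bar in the frame of nest_bar below 0.004 m and contact force between the fingers and charger_bar below 0.05 N and value of joint box_lid below 0.08 rad), for 0.2 s.
2. the lid is held open by the fingers at 40 degrees, within 5.7 degrees (value of joint box_lid between 0.598 and 0.798 rad and contact force between the fingers and box_lid above 0.3 N), for 0.3 s.
At the end, for the whole second after the job is handed in: The lid is held still by the fingers (more than 0.3 N on it) at 40 degrees within 5.7 degrees (0.598 to 0.798 rad), and each charger lies untouched in the tray with its own mark, within 10 mm of the nest's centre, flat and down on the nest floor (within 4 mm) (all of step 2 and horizontal distance between charger_round and nest_round below 0.01 m and z of charger_round in the frame of nest_round below 0.004 m and angle between each of charger_round, charger_bar's own z axis and vertical below 0.1 rad and contact force between the fingers and charger_round below 0.05 N and linear speed of each of charger_round, charger_bar below 0.03 m/s and horizontal distance between charger_bar and nest_bar below 0.01 m and z of charger_bar in the frame of nest_bar below 0.004 m and contact force between the fingers and charger_bar below 0.05 N and velocity of joint box_lid between -0.1 and 0.1 rad/s); the arm keeps its last pose, push and grip.
It fails at once if the charger with the round tag is dropped or thrown (faster than 0.6 m/s while out of the fingers) (contact force between the fingers and charger_round below 0.05 N and linear speed of charger_round above 0.6 m/s).
It fails at once if the charger with the bar tag is dropped or thrown (faster than 0.6 m/s while out of the fingers) (contact force between the fingers and charger_bar below 0.05 N and linear speed of charger_bar above 0.6 m/s).
It fails at once if one of the other things (sticky notes, binder clip, roll of tape, calculator) is moved more than 30 mm (distance of any of sticky_notes, binder_clip_1, washi, calculator from where it was at the start of the episode above 0.03 m).
It also fails if it takes over 72 s, if anything falls off the work surface, if the arm or the gripper's body presses on something with over 40 N, if the wrist force passes 120 N, or if a joint passes its speed limit or range.

## Working session

There is one attempt and no reset: what is moved stays moved. The work goes in short steps, Python scripts to look and compute and a tool call to move; the robot and the scene stay as the last step left them, time stands still between calls to the robot, and variables do not carry over. Pictures are saved under pics/ and viewed, at most 10 in all, crops included, and the job is handed in when it is done.

Besides the shell and the picture viewer there is one more tool, called after "Request:" as name(argument=value, ...) on one line, values as JSON. send_rows: Moves the arm, as the interface text tells. Its arguments: {"type":"object","properties":{"steps":{"type":"array"},"newtons":{"type":"number"}},"required":["steps"]}

```bash
mkdir -p pics
cat > h.py <<'E'
import numpy as np, cv2
from rig import get_state, get_image, sign_off, pinch_z
from scipy.spatial.transform import Rotation as R
def snap(n,f):
    s=get_state(); im=get_image(n)
    cv2.imwrite(f'pics/{f}.png',im['color'][:,:,::-1])
    if 'T' in im: T=im['T']
    else:
        W=np.eye(4); q=s['ee_rot']; W[:3,:3]=R.from_quat([q[1],q[2],q[3],q[0]]).as_matrix(); W[:3,3]=s['position']; T=W@im['mount']
    np.savez(f'pics/{f}.npz',T=T,mtx=im['mtx'],k1=im['k1']); return im
def pix(f,u,v,z):
    d=np.load(f'pics/{f}.npz'); K=d['mtx']; k=float(d['k1'])
    xd=np.array([(u-K[0,2])/K[0,0],(v-K[1,2])/K[1,1]]); x=xd.copy()
    for _ in range(30): x=xd/(1+k*(x@x))
    T=d['T']; r=T[:3,:3]@np.array([*x,1]); o=T[:3,3]
    return o+r*(z-o[2])/r[2]
E
python3 - <<'E'
from h import *
snap('top','top1'); snap('side','side1'); 
print(get_state()); print(np.load('pics/top1.npz')['T'],pinch_z)
E
```

```text
{'clock': 0.1, 'qpos': array([-1.34201135e+00,  2.76557993e-01,  1.50597522e+00, -1.98713099e-05,
        1.36067558e+00, -1.20994040e-01]), 'qd': array([-0.00051107, -0.00153399, -0.00394149,  0.00101959, -0.00104193,
        0.00033566]), 'effort': array([ 1.16935604e-03, -4.17699802e+01, -2.46404099e+01, -2.84820617e-04,
        5.87645627e-03, -8.04135681e-06]), 'position': array([ 0.19693691, -0.53975047,  0.23052371]), 'ee_rot': array([-8.06372071e-04,  9.84745087e-01,  1.74001326e-01, -5.32315076e-05]), 'contact_force': array([-0.19297797,  0.18006868, -0.74737969]), 'moment': array([-0.00014732,  0.00771441, -0.00154997]), 'gripper_force': 0.0, 'width': 0.08543195178346738}
[[ 0.00798644 -0.98267251  0.18517818  0.24939049]
 [-0.99996031 -0.00711674  0.00536075 -0.09569228]
 [-0.00395    -0.18521364 -0.98269034  1.54334976]
 [ 0.          0.          0.          1.        ]] 0.0187
```

View pics/top1.png

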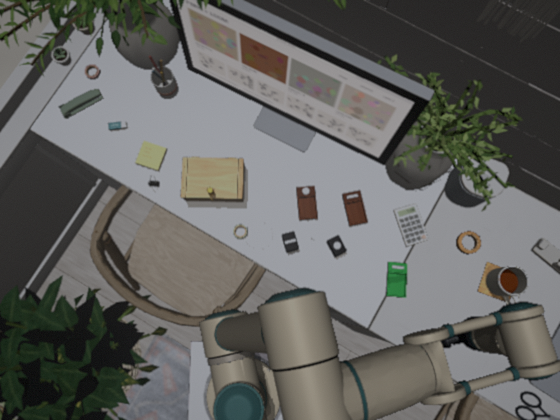

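View pics/side1.png

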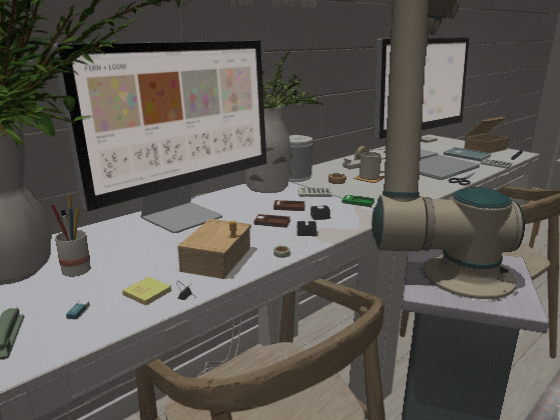

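The top view shows the box at about (212,180), with its knob at about (210,190). The trays are at (307,203), the round one, and (355,208), the bar one. The chargers are at (290,242) and (337,246), and the green look-alike is at (397,280). I'll enlarge that area.

Run:
```python
from h import *
a=cv2.imread('pics/top1.png')[150:270,170:380]
cv2.imwrite('pics/top1c.png',cv2.resize(a,None,fx=3.8,fy=3.8,interpolation=cv2.INTER_CUBIC))
for n,u,v,z in [('nr',307,203,.01),('nb',355,208,.01),('cL',290,242,.034),('cR',337,246,.034),('knob',210,190,.11)]: print(n,pix('top1',u,v,z).round(4))
```

```text
nr [ 0.5642 -0.187   0.01  ]
nb [ 0.5496 -0.3341  0.01  ]
cL [ 0.44   -0.1343  0.034 ]
cR [ 0.4291 -0.2744  0.034 ]
knob [0.58   0.0994 0.11  ]
```

View pics/top1c.png

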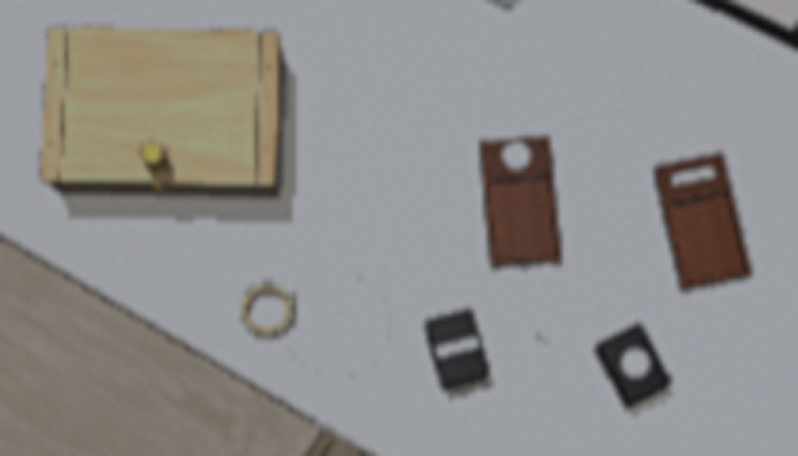

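The crop shows the bar-tagged charger at crop (457,350) and the round-tagged one at crop (633,366). The round tray is at crop (520,200) with yaw of about 5°, and the bar tray at crop (703,222) with yaw of about 13°. I'll move above them for a close wrist look.

Request:
send_rows(steps=[1, 4, -2.3, -0.8, 0, 1, 4, -2.3, -0.8, 0, 1, 4, -2.3, -0.8, 0, 1, 4, -2.3, -0.8, 0, 1, 4, -2.3, -0.8, 0, 1, 4, -2.3, -0.8, 0, 1, 4, -2.3, -0.8, 0, 1, 4, -2.3, -0.8, 0, 1, 4, -2.3, -0.8, 0, 1, 0, 0, 0, 0, 1, 0, 0, 0, 0])

```text
clock: 1.2
position: [0.4645, -0.2215, 0.303]
ee_rot: [0.0, 0.984, 0.175, -0.001]
contact_force: [-1.1, -0.3, 0.9]
width: 0.0852
gripper_force: 0.0
```

Run:
```python
from h import *
snap('wrist','w1'); s=get_state(); print(s['position'],s['ee_rot'],s['clock'],s['qpos'])
a=cv2.imread('pics/w1.png'); cv2.imwrite('pics/w1b.png',cv2.resize(a,(800,600),interpolation=cv2.INTER_CUBIC))
```

```text
[ 0.46383962 -0.22235757  0.30277319] [-1.69787120e-05  9.84668133e-01  1.74436431e-01 -7.73625776e-04] 1.25 [-5.81609112e-01  1.51151271e-01  1.49528195e+00 -1.04070164e-03
  1.49630755e+00  6.38598363e-01]
```

View pics/w1b.png

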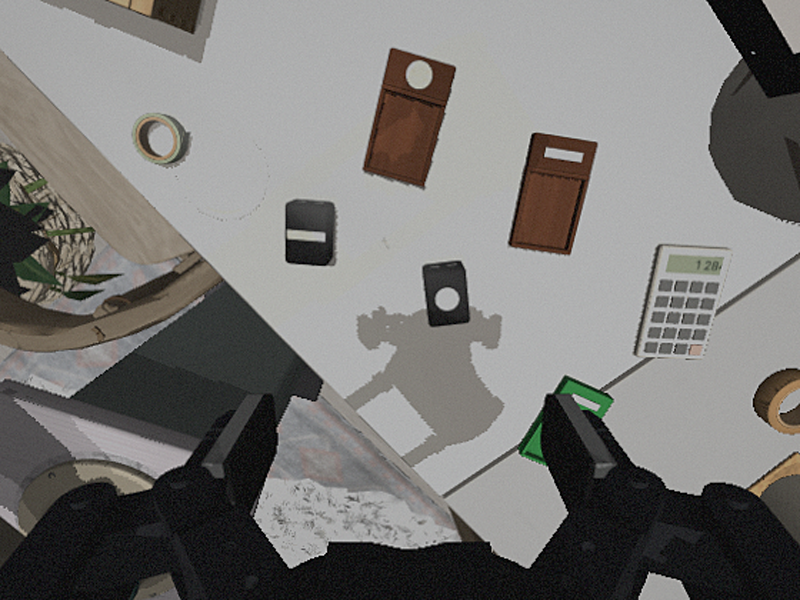

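The wrist view (800-px scale) shows:

| Thing | Pixel positions |
|---|---|
| Bar charger | tag (306,236) |
| Round charger | tag (447,298) |
| Round tray corners | (390,48), (455,66), (424,187), (364,171) |
| Bar tray corners | (533,133), (597,143), (571,254), (509,246) |

```bash
cat >> h.py <<'E'
def go(x,y,z,yaw=None):
    s=get_state(); q=s['ee_rot']; M=R.from_quat([q[1],q[2],q[3],q[0]]).as_matrix()
    cy=np.degrees(np.arctan2(M[1,0],M[0,0])); d=M.T@(np.array([x,y,z])-s['position'])*100
    print('yaw',cy.round(2),'shift cm',d.round(2),'roll',None if yaw is None else round(cy-yaw,2))
E
python3 - <<'E'
from h import *
P=lambda u,v,z:pix('w1',u*.7,v*.7,z)
def tray(n,c):
    p=np.array([P(u,v,.014)[:2] for u,v in c]); loc=np.array([[66,29],[66,-29],[-37,-29],[-37,29]])/1e3
    m=p.mean(0); A=p-m; B=loc-loc.mean(0); th=np.arctan2((B[:,0]*A[:,1]-B[:,1]*A[:,0]).sum(),(A*B).sum())
    c_,s_=np.cos(th),np.sin(th); ctr=m-np.array([[c_,-s_],[s_,c_]])@loc.mean(0)
    res=A-B@np.array([[c_,s_],[-s_,c_]])
    print(n,ctr.round(4),np.degrees(th).round(2),'res mm',(res*1e3).round(1).tolist())
tray('nr',[(390,48),(455,66),(424,187),(364,171)]); tray('nb',[(533,133),(597,143),(571,254),(509,246)])
cb=P(306,236,.034);cr=P(447,298,.034);print(cb,cr)
# tag blobs
g=cv2.imread('pics/w1.png',0)
for n,(u,v) in dict(bar=(306,236),rnd=(447,298),nbm=(563,155),nrm=(419,74)).items():
    u,v=int(u*.7),int(v*.7); w=g[v-14:v+15,u-18:u+19]
    t=cv2.threshold(w,0,255,cv2.THRESH_OTSU)[1]
    N,L,S,C=cv2.connectedComponentsWithStats(t); k=L[14,18]
    ys,xs=np.nonzero(L==k); pts=np.array([pix('w1',x+u-18,y+v-14,.034 if n in('bar','rnd') else .014)[:2] for x,y in zip(xs,ys)])
    m=pts.mean(0); e,V=np.linalg.eigh(np.cov((pts-m).T)); print(n,len(xs),m.round(4),np.degrees(np.arctan2(V[1,1],V[0,1])).round(1),np.sqrt(12*e).round(4))
# dark charger top outline
for n,(u,v) in dict(bar=(311,232),rnd=(446,294)).items():
    u,v=int(u*.7),int(v*.7); w=(g[v-35:v+36,u-30:u+31]<75).astype(np.uint8)
    N,L,S,C=cv2.connectedComponentsWithStats(w); k=1+S[1:,4].argmax(); print(n,S[k],cv2.minAreaRect(np.argwhere(L==k)[:,::-1].astype(np.float32)))
E
```

```text
nr [ 0.551  -0.1861] 6.12 res mm [[-0.4, -0.9], [-0.6, 1.0], [0.1, 1.2], [0.8, -1.2]]
nb [ 0.5364 -0.3331] 12.55 res mm [[-1.0, -0.3], [-1.3, -0.2], [1.5, -0.6], [0.7, 1.1]]
[ 0.44263721 -0.13306483  0.034     ] [ 0.43223055 -0.27214841  0.034     ]
bar 184 [ 0.4433 -0.1325] 106.3 [0.0087 0.0341]
rnd 218 [ 0.4318 -0.2719] -177.9 [0.0195 0.0198]
nbm 178 [ 0.5868 -0.3234] 102.3 [0.008  0.0344]
nrm 294 [ 0.6028 -0.1803] 104.4 [0.019  0.0197]
bar [  13   13   34   46 1239] ((29.5, 35.5), (45.0, 33.0), 90.0)
rnd [  14   13   33   46 1021] ((30.146345138549805, 35.31707763671875), (43.73088836669922, 29.374788284301758), 83.6598129272461)
```

Request:
send_rows(steps=[1, 0, 0, 0, -6, 1, -2.5, 1.5, 3, 0, 1, -2.5, 1.5, 3, 0, 1, 0, 0, 4, 0, 1, 0, 0, 4, 0, 1, 0, 0, 4, 0, 1, 0, 0, 0, 0, 1, 0, 0, 0, 0])

```text
clock: 2.05
position: [0.4317, -0.2723, 0.1233]
ee_rot: [-0.0, 0.975, 0.224, -0.001]
contact_force: [0.2, -0.6, 1.2]
width: 0.0855
gripper_force: 0.0
```

Run:
```python
from h import *
snap('wrist','w2'); s=get_state(); print(s['position'],s['ee_rot'],s['clock'])
go(.432,-.272,.013,26)
```

```text
[ 0.43285557 -0.27284246  0.12466216] [9.39002511e-04 9.74458933e-01 2.24563164e-01 5.40200838e-04] 2.1
yaw 25.95 shift cm [-0.05 -0.14 11.17] roll -0.05
```

View pics/w2.png

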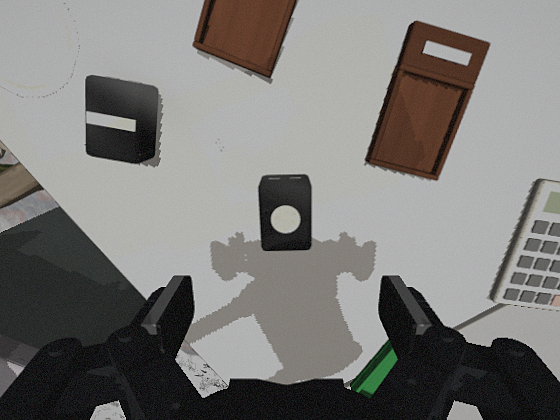

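The round charger sits upright between the fingers, with its tag at (286,219). The bar tray corners are at (413,21), (490,43), (439,180) and (366,164).

Run:
```python
from h import *
p=pix('w2',286,219.5,.034); print(p, pix('w2',111,122,.034))
a,b=pix('w2',259.5,185,.034),pix('w2',261,248,.034); print(np.degrees(np.arctan2(*(a-b)[1::-1])))
a,b=pix('w2',312,185,.034),pix('w2',312,248,.034); print(np.degrees(np.arctan2(*(a-b)[1::-1])))
c=[pix('w2',*q,.014)[:2] for q in [(413,21),(490,43),(439,180),(366,164)]]; 
d=(c[0]+c[1]-c[2]-c[3])/2; L=np.linalg.norm(d);m=(c[2]+c[3])/2; print('nb',m+d/L*.037,L,np.degrees(np.arctan2(d[1],d[0])))
go(p[0],p[1],.013,26)
```

```text
[ 0.43182212 -0.27292638  0.034     ] [ 0.44306424 -0.13290375  0.034     ]
25.796213445762703
27.376373655059577
nb [ 0.53711969 -0.33316242] 0.10142608391428873 12.372701939521043
yaw 25.95 shift cm [-0.1  -0.06 11.17] roll -0.05
```

Well centred: I'll descend and grasp.

Request:
send_rows(newtons=30, steps=[1, -0.1, -0.1, 3.7, 0, 1, 0, 0, 3.7, 0, 1, 0, 0, 2.6, 0, 1, 0, 0, 1.2, 0, 1, 0, 0, 0, 0, -1, 0, 0, 0, 0, -1, 0, 0, 0, 0, -1, 0, 0, 0, 0, -1, 0, 0, 0, 0, -1, 0, 0, 0, 0, -1, 0, 0, 0, 0, -1, 0, 0, 0, 0])

```text
clock: 3.3
position: [0.4321, -0.2715, 0.0127]
ee_rot: [0.001, 0.974, 0.225, 0.001]
contact_force: [-0.5, 0.5, 7.5]
width: 0.0395
gripper_force: 31.0
```

Run:
```python
from h import *
go(.551,-.186,.10,6.1)
print(get_state()['position'],get_state()['width'])
```

```text
yaw 26.05 shift cm [14.45 -2.44 -8.72] roll 19.95
[ 0.4321138  -0.2715405   0.01270407] 0.03946911633957734
```

Request:
send_rows(steps=[-1, 0, 0, -2, 0, -1, 0, 0, -3.5, 0, -1, 0, 0, -3, 0, -1, 3.6, -0.6, 0, 0, -1, 3.6, -0.6, 0, 0, -1, 3.6, -0.6, 0, 0, -1, 3.6, -0.6, 0, 0, -1, 0, 0, 0, 6.6, -1, 0, 0, 0, 6.6, -1, 0, 0, 0, 6.7, -1, 0, 0, 0, 0, -1, 0, 0, 0, 0])

```text
clock: 4.5
position: [0.55, -0.186, 0.0963]
ee_rot: [0.0, 0.998, 0.055, -0.0]
contact_force: [0.8, 0.6, -0.5]
width: 0.0392
gripper_force: 30.7
```

Run:
```python
from h import *
snap('wrist','w3'); go(.551,-.186,.017,6.1); print(get_state()['contact_force'],get_state()['width'])
```

```text
yaw 6.25 shift cm [0.11 0.   7.94] roll 0.15
[ 0.22423489 -0.55785791 -1.09732088] 0.039369560420492195
```

View pics/w3.png

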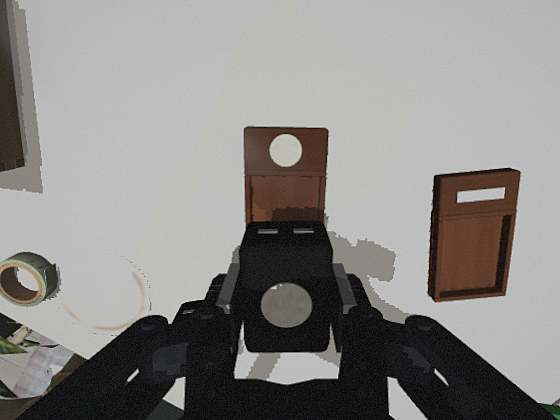

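The round mark is at (286,150), the tray's far corners are at (245,128) and (328,128), and the held charger is centred at (287,304), in line with the tray.

Run:
```python
from h import *
m=pix('w3',286,150,.014)[:2]; a,b=pix('w3',245,128,.014),pix('w3',328,128,.014); t=np.radians(6.2)
n=m-.0515*np.array([np.cos(t),np.sin(t)]); d=a-b; print('nest',n,'yaw',np.degrees(np.arctan2(-d[0],d[1])), np.linalg.norm(d))
e=(a+b)[:2]/2-.066*np.array([np.cos(t),np.sin(t)]); print('nest from edge',e)
print('held',pix('w3',287,304,.0963+.0213)); go(n[0],n[1],.017,6.1)
```

```text
nest [ 0.55140955 -0.18638752] yaw 6.291129939097904 0.055593328817886534
nest from edge [ 0.55156285 -0.18668297]
held [ 0.55031806 -0.18706296  0.1176    ]
yaw 6.25 shift cm [0.14 0.05 7.94] roll 0.15
```

Request:
send_rows(steps=[-1, 0.1, 0, 3, 0, -1, 0, 0, 2.5, 0, -1, 0, 0, 1.2, 0, -1, 0, 0, 0.8, 0, -1, 0, 0, 0.4, 0, -1, 0, 0, 0, 0, -1, 0, 0, 0, 0])

```text
clock: 5.25
position: [0.5518, -0.1863, 0.0181]
ee_rot: [0.0, 0.999, 0.054, 0.001]
contact_force: [0.4, -0.6, -1.8]
width: 0.0393
gripper_force: 30.6
```

Request:
send_rows(steps=[-1, 0, 0, 0.1, 0, -1, 0, 0, 0.1, 0, -1, 0, 0, 0, 0, -1, 0, 0, 0, 0])

```text
clock: 5.65
position: [0.5517, -0.1862, 0.0167]
ee_rot: [0.001, 0.999, 0.054, 0.001]
contact_force: [-1.2, 1.1, 5.3]
width: 0.0393
gripper_force: 31.2
```

Contact force is up, so the charger is on the floor. I'll release and rise.

Request:
send_rows(steps=[-0.2, 0, 0, 0, 0, 0, 0, 0, 0, 0, 0.3, 0, 0, 0, 0, 0.4, 0, 0, 0, 0, 0.4, 0, 0, 0, 0, 0.4, 0, 0, -1, 0, 0.6, 0, 0, -3, 0, 1, 0, 0, -4, 0, 1, 0, 0, -3, 0, 1, 0, 0, 0, 0])

```text
clock: 6.65
position: [0.5543, -0.1874, 0.1309]
ee_rot: [0.003, 0.999, 0.054, 0.005]
contact_force: [1.0, 0.6, 0.9]
width: 0.0856
gripper_force: 0.0
```

Run:
```python
from h import *
go(.443,-.1328,.125,16.3)
```

```text
yaw 6.15 shift cm [-10.48  -6.62   0.46] roll -10.15
```

Request:
send_rows(steps=[1, -3.5, -2.2, 0.1, 0, 1, -3.5, -2.2, 0.1, 0, 1, -3.5, -2.2, 0.2, 0, 1, 0, 0, 0, -5.1, 1, 0, 0, 0, -5.1, 1, 0, 0, 0, 0, 1, 0, 0, 0, 0])

```text
clock: 7.35
position: [0.4395, -0.1315, 0.1212]
ee_rot: [-0.0, 0.99, 0.141, -0.0]
contact_force: [0.2, 0.3, -0.3]
width: 0.0851
gripper_force: 0.0
```

Run:
```python
from h import *
snap('wrist','w4'); go(.443,-.1328,.013,16.3)
```

```text
yaw 16.25 shift cm [ 0.29  0.21 10.82] roll -0.05
```

View pics/w4.png

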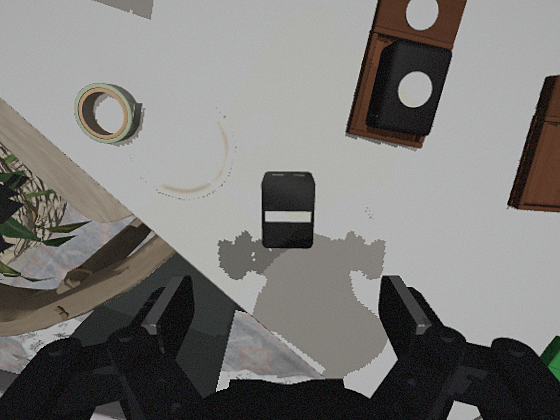

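The round charger lies in its tray, tag at (416,89). The bar charger is upright between the fingers, with its tag at (288,216).

Run:
```python
from h import *
p=pix('w4',288,216,.034); r=pix('w4',416,89,.038); print(p,r)
go(p[0],p[1],.013,16.3)
```

```text
[ 0.44351892 -0.13262267  0.034     ] [ 0.55195611 -0.18770636  0.038     ]
yaw 16.25 shift cm [ 0.35  0.21 10.82] roll -0.05
```

Request:
send_rows(steps=[1, 0.3, 0.2, 3.7, 0, 1, 0, 0, 3.7, 0, 1, 0, 0, 2.2, 0, 1, 0, 0, 1.2, 0, 1, 0, 0, 0, 0, -1, 0, 0, 0, 0, -1, 0, 0, 0, 0, -1, 0, 0, 0, 0, -1, 0, 0, 0, 0, -1, 0, 0, 0, 0, -1, 0, 0, 0, 0, -1, 0, 0, 0, 0])

```text
clock: 8.6
position: [0.4438, -0.1329, 0.0142]
ee_rot: [0.001, 0.99, 0.142, 0.001]
contact_force: [0.4, 0.0, 5.9]
width: 0.0393
gripper_force: 31.8
```

Request:
send_rows(steps=[-1, 0, 0, -2, 0, -1, 0, 0, -3.5, 0, -1, 0, 0, -3.5, 0, -1, 0, 0, 0, 3.9, -1, 0, 0, 0, 0])

```text
clock: 9.1
position: [0.4435, -0.1328, 0.1044]
ee_rot: [0.001, 0.994, 0.108, 0.001]
contact_force: [-0.1, 0.3, -1.0]
width: 0.0392
gripper_force: 31.1
```

Run:
```python
from h import *
go(.5368,-.333,.10,12.4); s=get_state(); print(s['position'],s['width'])
```

```text
yaw 12.45 shift cm [ 4.8  21.56  0.48] roll 0.05
[ 0.44347611 -0.13281237  0.10439674] 0.03915308598905671
```

Request:
send_rows(steps=[-1, 0.8, 3.6, 0, 0, -1, 0.8, 3.6, 0, 0, -1, 0.8, 3.6, 0, 0, -1, 0.8, 3.6, 0, 0, -1, 0.8, 3.6, 0, 0, -1, 0.8, 3.6, 0, 0, -1, 0, 0, 0, 0, -1, 0, 0, 0, 0])

```text
clock: 9.9
position: [0.5355, -0.333, 0.1015]
ee_rot: [-0.001, 0.994, 0.108, -0.001]
contact_force: [-0.4, -0.1, -0.3]
width: 0.0393
gripper_force: 31.1
```

Run:
```python
from h import *
go(.5368,-.333,.0182,12.4)
```

```text
yaw 12.43 shift cm [0.15 0.05 8.33] roll 0.03
```

Request:
send_rows(steps=[-1, 0.1, 0, 3, 0, -1, 0, 0, 2.7, 0, -1, 0, 0, 1.2, 0, -1, 0, 0, 0.8, 0, -1, 0, 0, 0.4, 0, -1, 0, 0, 0.1, 0, -1, 0, 0, 0, 0, -1, 0, 0, 0, 0])

```text
clock: 10.7
position: [0.538, -0.3334, 0.0223]
ee_rot: [0.001, 0.994, 0.108, 0.001]
contact_force: [-0.6, 0.2, -0.6]
width: 0.0392
gripper_force: 31.1
```

Request:
send_rows(steps=[-1, 0, 0, 0.2, 0, -1, 0, 0, 0.1, 0, -1, 0, 0, 0.1, 0, -1, 0, 0, 0.1, 0, -1, 0, 0, 0, 0, -1, 0, 0, 0, 0])

```text
clock: 11.3
position: [0.5375, -0.3331, 0.0183]
ee_rot: [0.0, 0.994, 0.108, 0.0]
contact_force: [-2.3, 1.9, 10.3]
width: 0.039
gripper_force: 32.3
```

Request:
send_rows(steps=[-0.2, 0, 0, 0, 0, 0, 0, 0, 0, 0, 0.3, 0, 0, 0, 0, 0.4, 0, 0, 0, 0, 0.4, 0, 0, 0, 0, 0.4, 0, 0, -1, 0, 0.6, 0, 0, -3, 0, 1, 0, 0, -4, 0, 1, 0, 0, -5, 0, 1, 0, 0, -5, 0, 1, 0, 0, -5, 0, 1, 0, 0, -4, 0])

```text
clock: 12.5
position: [0.5377, -0.3331, 0.2907]
ee_rot: [0.001, 0.994, 0.108, 0.002]
contact_force: [1.6, -1.3, 0.2]
width: 0.0856
gripper_force: 0.0
```

Run:
```python
from h import *
go(.50,.1,.29,-1)
```

```text
yaw 12.45 shift cm [  5.66 -43.1   -0.06] roll 13.45
```

Request:
send_rows(steps=[1, 0.5, -3.9, 0, 0, 1, 0.5, -3.9, 0, 0, 1, 0.5, -3.9, 0, 0, 1, 0.5, -3.9, 0, 0, 1, 0.5, -3.9, 0, 0, 1, 0.5, -3.9, 0, 0, 1, 0.5, -3.9, 0, 0, 1, 0.5, -3.9, 0, 0, 1, 0.5, -3.9, 0, 0, 1, 0.6, -4, 0, 0, 1, 0.6, -4, 0, 0])

```text
clock: 13.6
position: [0.4997, 0.1017, 0.2871]
ee_rot: [0.0, 0.994, 0.108, 0.001]
contact_force: [0.6, -0.7, 1.1]
width: 0.0855
gripper_force: 0.0
```

Request:
send_rows(steps=[1, 0, 0, 0, 6.7, 1, 0, 0, 0, 6.7, 1, 0, 0, 0, 0, 1, 0, 0, 0, 0])

```text
clock: 14.0
position: [0.5001, 0.1001, 0.2867]
ee_rot: [0.0, 1.0, -0.007, 0.0]
contact_force: [-0.3, -0.2, 0.1]
width: 0.0854
gripper_force: 0.0
```

Run:
```python
from h import *
snap('wrist','w5'); s=get_state(); print(s['position'],s['clock'])
a=cv2.imread('pics/w5.png'); cv2.imwrite('pics/w5b.png',cv2.resize(a,(800,600),interpolation=cv2.INTER_CUBIC))
```

```text
[0.50019938 0.09998068 0.28659788] 14.05
```

View pics/w5b.png

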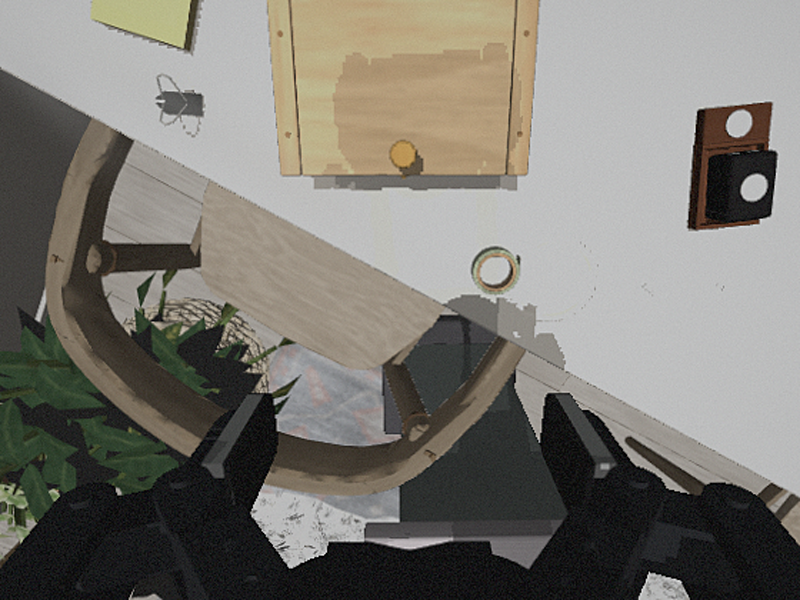

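The knob's top is at (402,153), and the box's front top corners are at (281,176) and (527,178).

Run:
```python
from h import *
P=lambda u,v,z:pix('w5',u*.7,v*.7,z)
k=P(402,153,.113); a,b=P(281,176,.073),P(527,178,.073); d=a-b; yaw=np.degrees(np.arctan2(-d[0],d[1]))
print(k,a,b,np.linalg.norm(d),yaw); go(k[0],k[1],.16,yaw)
```

```text
[0.58112852 0.10270427 0.113     ] [0.56632227 0.19328558 0.073     ] [0.56226252 0.01084713 0.073     ] 0.18248361178545208 -1.274778511051501
yaw -0.86 shift cm [ 8.08 -0.4  12.66] roll 0.41
```

Request:
send_rows(newtons=30, steps=[1, 4, -0.2, 2, 0.4, 1, 4.1, -0.2, 2.5, 0, 1, 0, 0, 4, 0, 1, 0, 0, 4, 0, 1, 0, 0, 4, 0, 1, 0, 0, 2, 0, 1, 0, 0, 1, 0, 1, 0, 0, 0, 0, 1, 0, 0, 0, 0])

```text
clock: 14.95
position: [0.5824, 0.1024, 0.0924]
ee_rot: [-0.0, 1.0, -0.012, 0.001]
contact_force: [0.9, 0.5, 0.9]
width: 0.0857
gripper_force: 0.0
```

Run:
```python
from h import *
snap('wrist','w6'); go(.5812,.1027,.084,-1.3)
```

```text
yaw -1.35 shift cm [-0.15 -0.02  0.89] roll -0.05
```

View pics/w6.png

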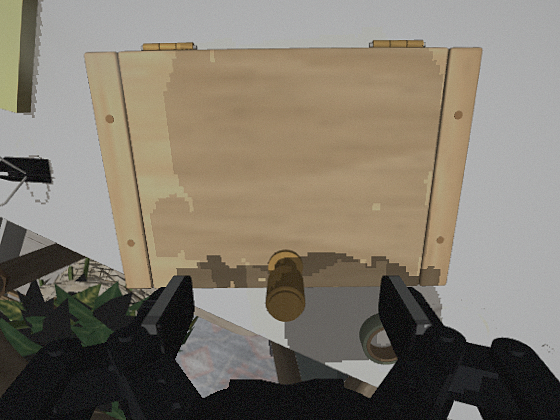

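The knob, top at (286,304), is centred between the fingers. I'll lower and pinch it.

Request:
send_rows(steps=[1, -0.1, 0, 0.6, 0, 1, 0, 0, 0.2, 0, -1, 0, 0, 0, 0, -1, 0, 0, 0, 0, -1, 0, 0, 0, 0, -1, 0, 0, 0, 0, -1, 0, 0, 0, 0, -1, 0, 0, 0, 0, -1, 0, 0, 0, 0, -1, 0, 0, 0, 0, -1, 0, 0, 0, 0])

```text
clock: 16.1
position: [0.5804, 0.1028, 0.0835]
ee_rot: [-0.0, 1.0, -0.012, 0.0]
contact_force: [-0.3, 0.9, 2.6]
width: 0.0165
gripper_force: 29.2
```

Run:
```python
from h import *
s=get_state(); p=s['position']; print(p)
# grip point relative to hinge in box x,z (tcp+pinch)
hx=.5812+.111; h=np.array([hx-p[0],p[2]+pinch_z-.063]); print(h)
prev=None
for t in np.radians(np.arange(0,41,5)):
    c,s_=np.cos(t),np.sin(t); v=np.array([-h[0]*c+h[1]*s_, h[0]*s_+h[1]*c])
    if prev is not None: print('cm x, z',((v-prev)*[100,-100]).round(2))
    prev=v
```

```text
[0.58039874 0.10283565 0.08347139]
[0.11180126 0.03917139]
cm x, z [ 0.38 -0.96]
cm x, z [ 0.47 -0.92]
cm x, z [ 0.54 -0.88]
cm x, z [ 0.62 -0.83]
cm x, z [ 0.69 -0.77]
cm x, z [ 0.75 -0.71]
cm x, z [ 0.81 -0.64]
cm x, z [ 0.86 -0.57]
```

Request:
send_rows(steps=[-1, 0.19, 0, -0.48, 0, -1, 0.19, 0, -0.48, 0, -1, 0.23, 0, -0.46, 0, -1, 0.23, 0, -0.46, 0, -1, 0.27, 0, -0.44, 0, -1, 0.27, 0, -0.44, 0, -1, 0, 0, 0, 0])

```text
clock: 16.8
position: [0.5946, 0.1026, 0.1116]
ee_rot: [-0.0, 1.0, -0.012, 0.0]
contact_force: [0.7, 5.3, -3.5]
width: 0.0173
gripper_force: 29.5
```

Request:
send_rows(steps=[-1, 0.31, 0, -0.42, 0, -1, 0.31, 0, -0.41, 0, -1, 0.34, 0, -0.39, 0, -1, 0.35, 0, -0.38, 0, -1, 0.37, 0, -0.36, 0, -1, 0.38, 0, -0.35, 0, -1, 0.4, 0, -0.32, 0, -1, 0.41, 0, -0.32, 0, -1, 0.43, 0, -0.29, 0, -1, 0.43, 0, -0.28, 0, -1, 0, 0, 0, 0, -1, 0, 0, 0, 0])

```text
clock: 18.0
position: [0.6308, 0.1021, 0.146]
ee_rot: [-0.001, 1.0, -0.012, -0.001]
contact_force: [-0.8, 6.0, -3.2]
width: 0.0169
gripper_force: 29.4
```

Run:
```python
from h import *
s=get_state(); p=s['position']; print(p,s['contact_force'],s['width'],s['gripper_force'])
h0=np.arctan2(.0392,.1118); d=np.array([.6922-p[0],p[2]+pinch_z-.063]); print(np.degrees(np.arctan2(d[1],d[0])-h0),np.hypot(*d))
snap('side','s2'); a=cv2.imread('pics/s2.png')[190:290,140:350]
cv2.imwrite('pics/s2c.png',cv2.resize(a,None,fx=3.8,fy=3.8,interpolation=cv2.INTER_CUBIC))
```

```text
[0.63075101 0.10213291 0.14598225] [-0.78996312  6.00222096 -3.20244386] 0.01690704304583694 29.416642785072327
39.53243935130328 0.11880765460988647
```

View pics/s2c.png

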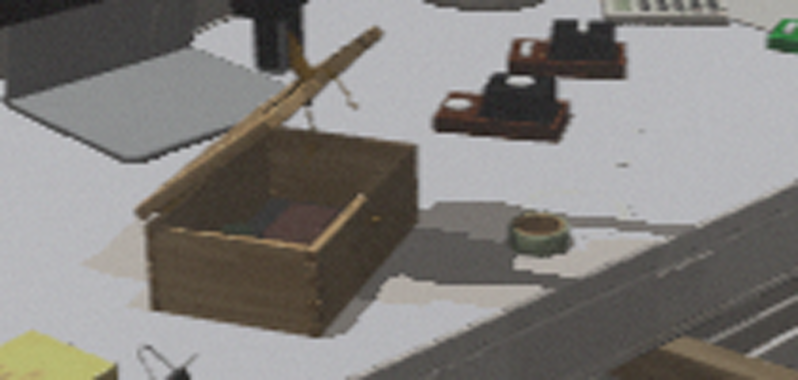

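The lid is held at about 40°, and both chargers sit in their trays. I'll hold briefly, then hand in.

Request:
send_rows(steps=[-1, 0, 0, 0, 0, -1, 0, 0, 0, 0, -1, 0, 0, 0, 0, -1, 0, 0, 0, 0])

```text
clock: 18.45
position: [0.6307, 0.1021, 0.1459]
ee_rot: [-0.001, 1.0, -0.012, -0.001]
contact_force: [0.3, 6.1, -2.9]
width: 0.0168
gripper_force: 29.4
```

```bash
python3 -c "
from rig import *
print(get_state()['position']); print(sign_off())"
```

```text
[0.6306977  0.10213618 0.1459491 ]
the job is handed in; nothing more can be done
None
```

I set both chargers down in their own trays, and the fingers are holding the box lid at about 39.5° by my estimate from the arm's position; the job was handed in at 18.5 s, with no verdict shown.

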